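Feed one turning blank and nudge it onto the green circle

TASK

Press the red plunger of the blank dispenser all the way down once and let it come back up, so that a single orange blank comes out of the mouth. Then push that blank across the bench with the fingertips, without picking it up, until it lies flat and wholly inside the green circle. Leave the other blanks in the magazine, do not press the plunger again, do not disturb anything else on the bench, and finish clear of everything.

Things in the scene. Friction and masses are not known exactly. Their poses are not given: they have to be found in the camera images.
- dispenser: Green blank dispenser bolted to the bench. Origin: on the vertical axis of its magazine, at bench height; -x points out of the mouth, z up. Magazine 52 x 52 mm outside, 52 mm high, open on top, clear front. Behind it (x +26 to +110 mm) a housing 64 mm wide, 60 mm high (92 mm wide over its low feet), with the red plunger on top, 72 mm behind the origin.
- landing (a point): Point on the bench 74 mm in front of the magazine axis (dispenser -x), where the centre of the ejected blank comes to lie after a full press (further out if pressed fast). Bare bench all round. When the plunger is let go the blade goes back in and the remaining blanks drop one place; another press would eject another blank.
- blade_tip (a point): Middle of the front edge of the flat steel blade (36 mm wide, 12 mm high) that pushes the lowest blank out along the dispenser's -x: 2.5 mm for each mm of plunger. At rest 21 mm behind the magazine axis, fully pressed 54 mm in front of it.
- plunger (a joint): Plunger travel in m: 0 = up (rest), 0.030 = fully down, at its stop. The spring needs 2.4 N to start and about 8.4 N at the bottom, plus a little friction and damping; it comes up by itself.
- plunger_top (a point): Centre of the flat top of the plunger's round red cap (36 mm across, 12 mm thick); 104 mm above the bench when up, 74 mm when fully down.
- blank_a_center (a point): Centre of the lowest blank in the magazine, the one that is ejected: orange plastic disc, 40 mm across, 14 mm thick, about 25 g, lying flat (centre 7 mm above the bench). Slides on the bench.
- blank_b_center (a point): Centre of the second blank (same disc), on top of the lowest; stays in the magazine.
- blank_c_center (a point): Centre of the third, top blank (same disc); stays in the magazine.
- green_circle: Green circle painted flat on the bench, 90 mm across, under 1 mm thick, no edge to catch; the origin is its centre. To the left or the right in front of the dispenser.
- yellow_circle: Yellow painted circle, 90 mm across, on the other side: not the one to use; a brass bush stands on it. Origin at its centre.
- bush: Bystander, leave alone: brass bush, ring 28 mm across, 26 mm high, standing on the yellow circle; origin on its underside.
- oil: Bystander, leave alone: white oil bottle, red cap, 48 mm across, 110 mm high, standing; origin on its underside.
- spanner: Bystander, leave alone: steel spanner about 150 mm long, lying flat; origin on its underside.
- screwdriver: Bystander, leave alone: screwdriver about 170 mm long, lying flat; origin on its underside.
- chuck: Bystander, leave alone: loose steel three-jaw lathe chuck, 80 mm across, 54 mm high, standing on its back; origin on its underside.
- chuck_key: Bystander, leave alone: T-shaped chuck key, 65 mm long, 80 mm across the bar, lying flat; origin on its underside.
Mind the look-alikes: they are no part of the job. What is shaped like the part that bears blank_c_center but yellow is not meant.

How it is judged:
By the outcome, as a careful person would: the job done as asked, in the order asked, and still so for the second after the job is handed in, with the robot touching nothing.
It also fails if it takes over 64 s, if anything falls off the work surface, if the arm or the gripper's body presses on something with over 40 N, if the wrist force passes 120 N, or if a joint passes its speed limit or range.

ROBOT

A 6-joint arm with a two-finger parallel gripper is mounted at the origin on the work surface. World frame = base frame: x ahead of the robot, y to its left, z up, the work surface at z = 0. Lengths are in mm, angles in rad, forces in N, time in s.
With the tool pointing down it reaches from about 275 to 750 mm from the base axis. Payload 10.2 kg.
Tool frame: the origin (TCP) lies at the centre of the arm's flange, where the gripper is bolted on; the fingertips stand ctrl.tip_reach ahead of it and the grasp point (between the pads) lies 155 mm ahead of it (ctrl.tip_reach is the distance from the TCP to the fingertips, in mm); z points along the fingers, y is the direction in which the jaws open and shut (so a half turn about z gives the same grasp; the last joint's range is limited). The gripper opens to 85 mm and grips with 20 to 120 N. Pads are 22 mm wide; open, the fingers measure 114 mm over their backs; the gripper's body (76 mm by 85 mm) begins 54 mm behind the grasp point. The pads swing forward as they close: fully open they stand 13 mm farther back than shut.
Start: joints at [1.03, 0.313, 1.498, -0, 1.331, -0.223], TCP at [164.064, 498.714, 404.694] pointing down, gripper open.
Joint ranges: [-2.94, 2.94], [-0.97, 2.17], [0.19, 2.56], [-1.23, 4.37], [0.02, 3.11], [-2.88, 2.88]. Speed limits (rad/s): [2.39, 2.39, 3.01, 3.14, 3.14, 3.14].

INTERFACE

Orientations are given as a unit quaternion [w, x, y, z].
In Python, from rig import ctrl, viewer gives the robot as it stands.
- The arm moves only by the tool drive_tool, never from a script. Its argument "rows" is a list that holds one entry, the list of rows, each a list of 6 numbers: the shift along the world's x, y, z normalised to -1 to 1, where 1 is 0.1 m, then the turn, a rotation vector about the world's x, y, z normalised to -1 to 1, where 1 is 90 degrees. A call has 1 to 10 rows; each row is the pose to reach, as a shift and turn from the pose measured when the call began; what a row does not reach only later rows make up. A row lasts 1/8 s, in which the tool goes at most 62.5 mm and 10.7 degrees, less where a joint would pass 70% of its speed; a pose out of reach is approached as far as the arm can. A call with a number of a shift or a turn outside -1 to 1 is refused whole. A call with a gripper value outside its range is refused whole. "fingers" is the opening, from -1 (shut) to 1 (fully open), set as the call begins (left out, the last holds). The fingers move at their own pace and stop on an object; "force" is the grip in N (left out, the last holds). Time passes only in rows, so rows that repeat a pose let the fingers close. It gives the time, the measured TCP pose, the force and the opening at its end, in the units of the state.
- ctrl.sense(): the state, without advancing time (a new reading comes with each control period).
- viewer.capture(name): name is "scene" or "top" or "wrist"; returns the picture (384x512x3 uint8, red, green, blue); there is no depth.
- viewer.calibration(name): a dict with "mtx" (3x3 intrinsics, pixels), "extrinsics" (4x4, takes a point from camera to world coordinates). Camera axes: x right, y up, looking along -z (the intrinsics and any distortion apply to the point x, -y, -z); pixel columns grow to the right and rows downward; lengths in mm; the calibration is good to about 2 mm. A picture is of the moment at which its call begins: read the wrist's pose just before it. calibration takes no time and is no camera call; for the wrist camera it gives the pose at the moment of the call.
- ctrl.finish_job(): hands the job in, once; it reports no verdict.
The state is a dict: "time_s": time; "joints": joint angles; "dq": joint speeds; "tau": joint torques, N m; "eef_pos": TCP position; "ee_rot": TCP orientation; "force": force on the tool from outside, world axes, zero at the start; "wrist_torque": the same for the moment, N m; "grip_width": opening from 0.0 (shut) to 1.0 (fully open).
Only numpy, scipy, OpenCV 4.12 (cv2) and the standard library are available. Lean on these libraries where they do the work, as an engineer would, in place of code of your own. Each camera call takes 0.05 s, during which the arm holds its last target.

## Working session

There is one attempt and no reset: what is moved stays moved. The work goes in short steps, Python scripts to look and compute and a tool call to move; the robot and the scene stay as the last step left them, time stands still between calls to the robot, and variables do not carry over. Pictures are saved under pics/ and viewed, and the job is handed in when it is done.

Besides the shell and the picture viewer there is one more tool, called after "Emit:" as a command line: name --argument value ..., lists and objects as JSON in quotes. drive_tool: Moves the arm, as the interface text tells. Scaled input: -1 to 1 covers 0.1 m each way for a shift and 90 degrees each way for a turn. Its arguments: {"type":"object","properties":{"rows":{"type":"array","items":{"type":"array","items":{"type":"array","items":{"type":"number"}}}},"fingers":{"type":"number"},"force":{"type":"number"}},"required":["rows"]}

```bash
mkdir -p pics; ls; python3 - <<'E'
from rig import ctrl, viewer
import cv2,numpy as np
print(ctrl.sense(), ctrl.tip_reach)
for n in ["scene","top","wrist"]:
    im=viewer.capture(n); cv2.imwrite(f"pics/{n}0.png",cv2.cvtColor(im,cv2.COLOR_RGB2BGR))
    c=viewer.calibration(n); print(n,np.round(c["mtx"],1).tolist(),np.round(c["extrinsics"],3).tolist(),[k for k in c])
E
```

```text
pics
{'time_s': 0.0, 'joints': array([ 1.02958968e+00,  3.13435680e-01,  1.49843559e+00,  1.52442660e-05,
        1.33098407e+00, -2.23391501e-01]), 'dq': array([ 0.00010733, -0.00062706, -0.0005273 ,  0.00028872,  0.00234462,
       -0.00053204]), 'tau': array([-6.63240407e-04, -4.12263393e+01, -2.59738898e+01, -2.25322924e-04,
        4.16923678e-03, -1.84536486e-05]), 'eef_pos': array([164.04372414, 498.6718638 , 404.14282382]), 'ee_rot': array([-2.42392890e-04,  1.58241398e-01,  9.87400254e-01, -5.83001971e-04]), 'force': array([-0.07725659,  0.15239004,  0.28780881]), 'wrist_torque': array([-0.02700594, -0.00674532, -0.0248352 ]), 'grip_width': 1.0021835389284341} 173.4
scene [[366.8, 0.0, 254.4], [0.0, 366.8, 193.0], [0.0, 0.0, 1.0]] [[-0.651, -0.653, 0.387, 956.713], [0.759, -0.559, 0.334, 317.472], [-0.001, 0.512, 0.859, 891.692], [0.0, 0.0, 0.0, 1.0]] ['mtx', 'extrinsics']
top [[439.8, 0.0, 250.9], [0.0, 439.8, 191.6], [0.0, 0.0, 1.0]] [[-0.007, 0.997, -0.08, 488.916], [-1.0, -0.009, -0.016, 7.518], [-0.017, 0.08, 0.997, 1293.055], [0.0, 0.0, 0.0, 1.0]] ['mtx', 'extrinsics']
wrist [[280.6, 0.0, 255.9], [0.0, 280.6, 189.3], [0.0, 0.0, 1.0]] [[0.312, -0.904, -0.294, 88.076], [0.95, 0.296, 0.097, 522.402], [-0.0, -0.31, 0.951, 373.158], [0.0, 0.0, 0.0, 1.0]] ['mtx', 'extrinsics']
```

View pics/scene0.png

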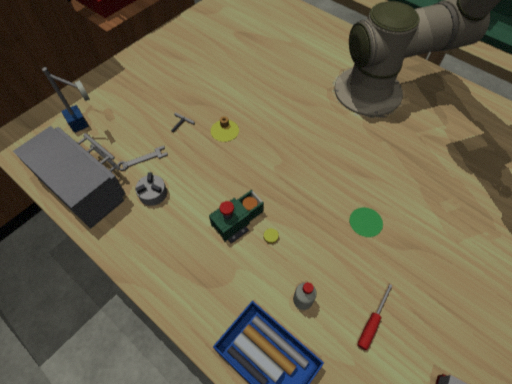

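View pics/top0.png

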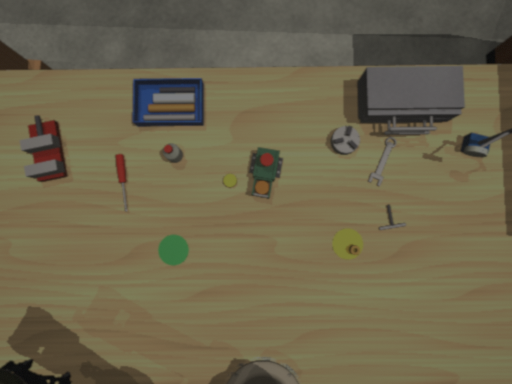

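View pics/wrist0.png

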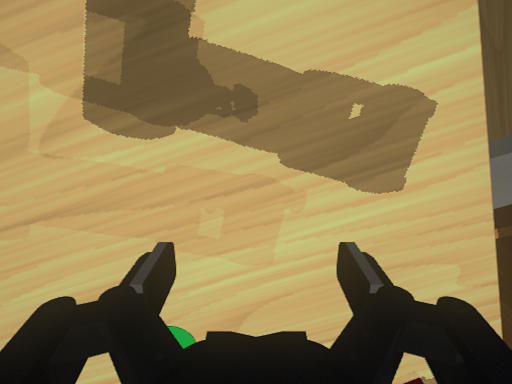

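The top view shows the dispenser at about (264,175) with its mouth facing the robot and the green circle at (174,250). The yellow look-alike disc is at (230,181), the oil bottle at (171,152) and the bush at (352,249). I'll enlarge both views.

```bash
cat > h.py <<'E'
import numpy as np, cv2
from rig import ctrl, viewer
def ray(cal,u,v,z):
    M=cal["mtx"];E=cal["extrinsics"]
    d=np.array([(u-M[0,2])/M[0,0],-(v-M[1,2])/M[1,1],-1.0])
    d=E[:3,:3]@d; o=E[:3,3]; t=(z-o[2])/d[2]; return o+t*d
def proj(cal,p):
    M=cal["mtx"];E=cal["extrinsics"]
    c=E[:3,:3].T@(np.asarray(p,float)-E[:3,3]); 
    return np.array([M[0,0]*c[0]/-c[2]+M[0,2], M[1,1]*(-c[1])/-c[2]+M[1,2]])
def crop(im,u0,v0,u1,v1,s,name):
    c=cv2.resize(im[v0:v1,u0:u1],None,fx=s,fy=s,interpolation=cv2.INTER_CUBIC)
    cv2.imwrite("pics/"+name,c)
E
python3 - <<'E'
from h import *
t=cv2.imread("pics/top0.png"); s=cv2.imread("pics/scene0.png")
crop(t,220,140,300,210,8,"tc.png"); crop(s,195,180,295,255,8,"sc.png")
c=viewer.calibration("top")
hsv=cv2.cvtColor(t,cv2.COLOR_BGR2HSV)
for nm,lo,hi,box in [("green",(55,120,60),(85,255,255),(150,225,200,275)),("redcap",(0,150,60),(8,255,255),(240,140,290,175)),("red2",(172,150,60),(180,255,255),(240,140,290,175)),("orange",(9,150,60),(18,255,255),(240,175,290,205)),("yellow",(22,140,80),(33,255,255),(220,170,240,190))]:
    m=cv2.inRange(hsv,lo,hi); u0,v0,u1,v1=box; m=m[v0:v1,u0:u1]
    ys,xs=np.nonzero(m)
    if len(xs): print(nm,len(xs),xs.mean()+u0,ys.mean()+v0,xs.min()+u0,xs.max()+u0,ys.min()+v0,ys.max()+v0)
for n,u,v,z in [("green",174,250,0),("cap",266.5,159.5,104),("orange",262.5,188,42),("yel",230,181,14),("oil",171,152,110)]: print(n,ray(c,u,v,z).round(1))
E
```

```text
green 594 172.95286195286195 249.61784511784512 160 186 236 263
redcap 122 266.3032786885246 159.31147540983608 260 272 153 165
orange 137 261.66423357664235 186.94890510948906 255 268 181 193
yellow 115 229.6 180.30434782608697 224 235 175 186
green [423.5 254.4   0. ]
cap [672.1 -16.8 104. ]
orange [599.7  -5.9  42. ]
yel [623.5  88.7  14. ]
oil [694.4 243.4 110. ]
```

View pics/tc.png

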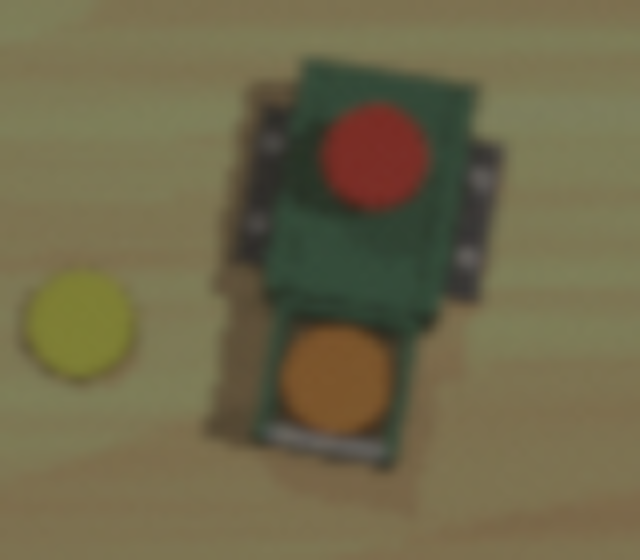

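View pics/sc.png

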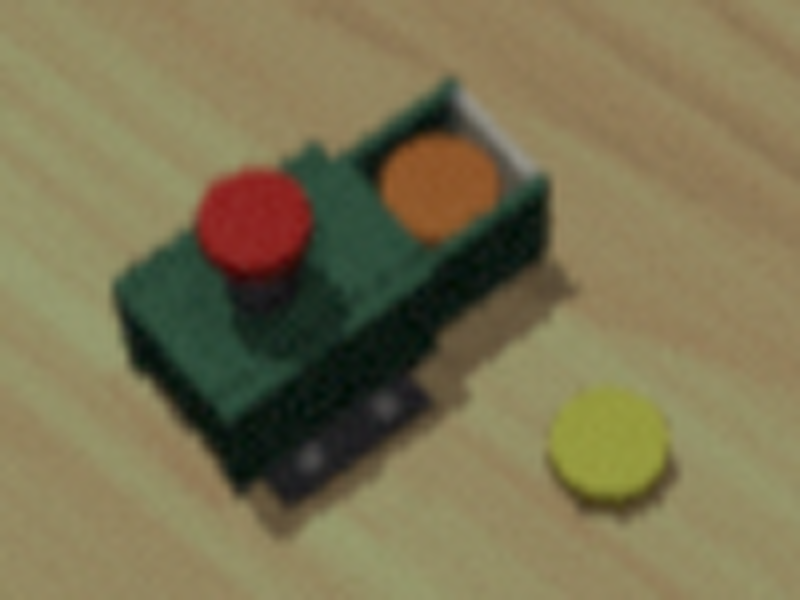

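```bash
python3 - <<'E'
from h import *
c=viewer.calibration("top"); s=viewer.calibration("scene")
for n,u,v,z in [("cap",195+254/8-.5,180+222/8-.5,104),("orange",195+440/8-.5,180+187/8-.5,42),("yel",195+609/8-.5,180+440/8-.5,14),("green",366,222,0)]: print("scene",n,ray(s,u,v,z).round(1))
for n,u,v,z in [("cap",220+375/8-.5,140+157/8-.5,104),("orange",220+337/8-.5,140+380/8-.5,42),("yel",220+79/8-.5,140+324/8-.5,14),("green",173,249.6,0)]: print("top",n,ray(c,u,v,z).round(1))
i=cv2.imread("pics/scene0.png");h=cv2.cvtColor(i,cv2.COLOR_BGR2HSV)
m=cv2.inRange(h,(55,120,60),(85,255,255))[200:245,340:390];ys,xs=np.nonzero(m);u,v=xs.mean()+340,ys.mean()+200;print(u,v,ray(s,u,v,0).round(1))
E
```

```text
scene cap [677.  -14.6 104. ]
scene orange [605.2  -2.9  42. ]
scene yel [629.   90.5  14. ]
scene green [427.7 259.1   0. ]
top cap [673.1 -16.5 104. ]
top orange [602.5  -3.4  42. ]
top yel [626.5  90.5  14. ]
top green [424.6 257.4   0. ]
365.6595744680851 221.6822695035461 [427.5 257.9   0. ]
```

Emit:
drive_tool --rows '[[[0.42,-0.43,0,0,0,-0.067],[0.85,-0.86,0,0,0,-0.133],[0.85,-0.86,0,0,0,-0.133]]]' --fingers -1 --force 40

```text
time_s: 0.52
eef_pos: [251.2, 410.7, 404.2]
ee_rot: [-0.0, 0.263, 0.965, -0.001]
force: [-0.6, 0.5, 0.6]
grip_width: 0.377
```

Emit:
drive_tool --rows '[[[0.42,-0.43,0,0,0,-0.067],[0.85,-0.86,0,0,0,-0.133],[0.85,-0.86,0,0,0,-0.133]]]'

```text
time_s: 0.9
eef_pos: [338.0, 323.2, 404.0]
ee_rot: [-0.0, 0.364, 0.931, -0.001]
force: [-0.8, 0.0, 0.3]
grip_width: -0.002
```

Emit:
drive_tool --rows '[[[0.42,-0.43,0,0,0,-0.067],[0.85,-0.86,0,0,0,-0.133],[0.85,-0.86,0,0,0,-0.133]]]'

```text
time_s: 1.27
eef_pos: [424.4, 236.2, 403.6]
ee_rot: [-0.0, 0.461, 0.887, -0.001]
force: [-0.4, 0.7, 1.0]
grip_width: 0.003
```

Emit:
drive_tool --rows '[[[0.42,-0.43,0,0,0,-0.067],[0.85,-0.86,0,0,0,-0.133],[0.85,-0.86,0,0,0,-0.133]]]'

```text
time_s: 1.65
eef_pos: [510.6, 149.8, 402.9]
ee_rot: [-0.001, 0.551, 0.834, -0.001]
force: [-0.7, 0.8, -0.0]
grip_width: -0.001
```

Emit:
drive_tool --rows '[[[0.4,-0.4,-0.1,0,0,-0.064],[0.82,-0.82,-0.2,0,0,-0.128],[0.82,-0.82,-0.2,0,0,-0.128]]]'

```text
time_s: 2.02
eef_pos: [593.6, 67.8, 381.1]
ee_rot: [-0.002, 0.633, 0.775, -0.002]
force: [-0.3, -0.3, -0.0]
grip_width: -0.001
```

```bash
python3 - <<'E'
from h import *
print(ctrl.tip_reach)
c=viewer.calibration("wrist"); im=viewer.capture("wrist")[:,:,::-1].copy()
cv2.imwrite("pics/w1.png",im)
np.savez("pics/w1.npz",**c)
E
```

```text
173.4
```

View pics/w1.png

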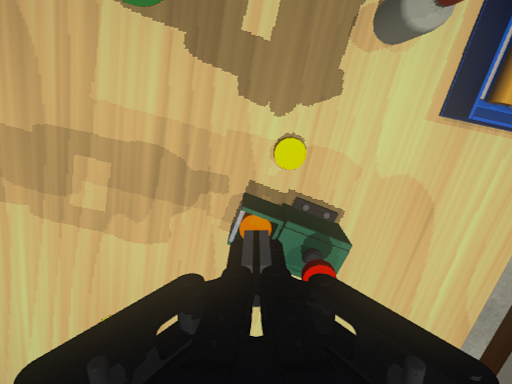

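```bash
python3 - <<'E'
from h import *
c=dict(np.load("pics/w1.npz")); print(np.round(c["extrinsics"],3).tolist())
print(ray(c,290,153,14).round(1),ray(c,319,273,104).round(1), proj(c,[675,-15.5,104]),proj(c,[604,-3,42]),proj(c,[627,90.5,14]))
im=cv2.imread("pics/w1.png"); crop(im,220,180,370,300,5,"w1c.png")
E
```

```text
[[0.98, -0.193, -0.057, 577.222], [0.201, 0.932, 0.303, 144.73], [-0.006, -0.308, 0.951, 350.116], [0.0, 0.0, 0.0, 1.0]]
[628.3  91.1  14. ] [672.9  -8.6 104. ] [319.20421035 279.03608994] [254.52232046 228.77350424] [288.82675034 153.24528524]
```

View pics/w1c.png

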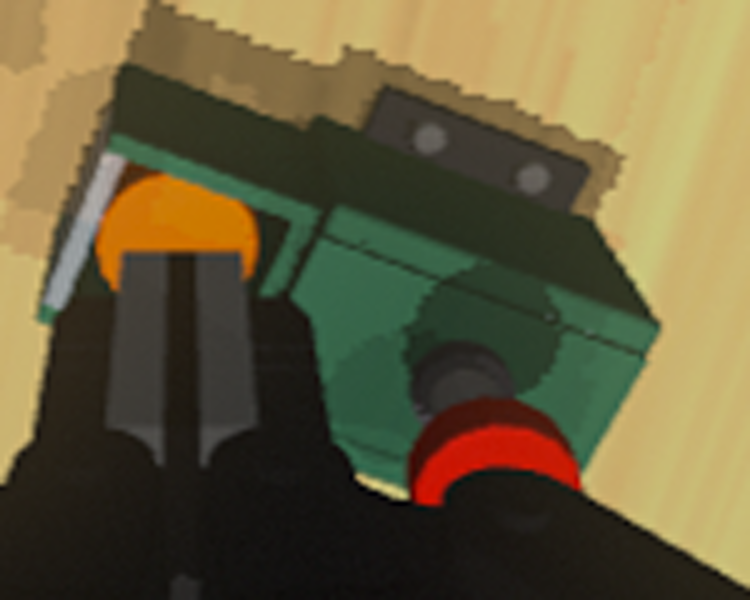

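Emit:
drive_tool --rows '[[[0.4,-0.4,0,0,0,-0.064],[0.81,-0.83,-0.2,0,0,-0.12],[0.81,-0.83,-0.8,0,0,-0.12],[0.81,-0.83,-0.8,0,0,-0.12]]]'

```text
time_s: 2.58
eef_pos: [672.5, -11.2, 298.2]
ee_rot: [-0.006, 0.701, 0.714, -0.003]
force: [-0.0, 0.5, -0.3]
grip_width: 0.001
```

```bash
python3 - <<'E'
from h import *
for n in ["top","scene"]:
    im=viewer.capture(n)[:,:,::-1].copy(); cv2.imwrite(f"pics/{n}1.png",im)
    b=(220,120,320,210) if n=="top" else (180,150,300,250)
    crop(im,*b,6,f"{n}1c.png")
E
```

```text
(no output)
```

View pics/scene1c.png

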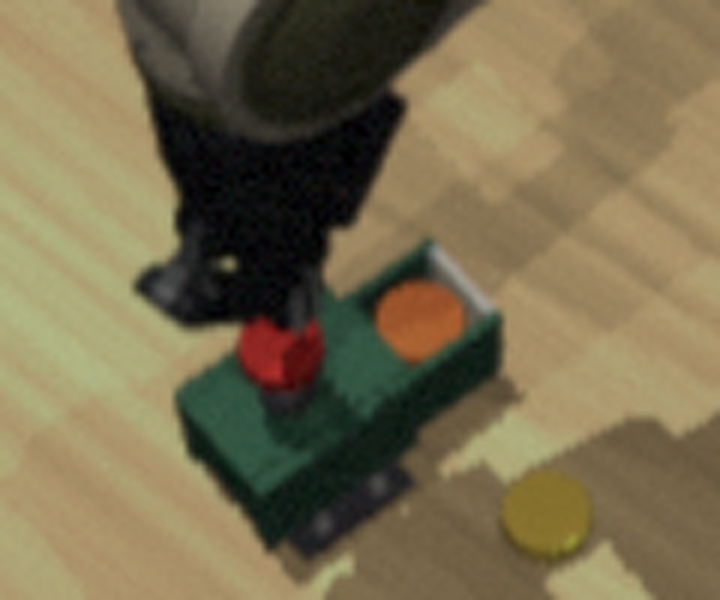

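Emit:
drive_tool --rows '[[[0.025,-0.043,-0.13,0,0,0],[0.025,-0.043,-0.13,0,0,0],[0.025,-0.043,-0.13,0,0,0]]]'

```text
time_s: 3.05
eef_pos: [675.9, -15.7, 292.2]
ee_rot: [-0.001, 0.701, 0.714, -0.0]
force: [-0.5, -0.1, 0.2]
grip_width: 0.003
```

```bash
cat >> h.py <<'E'
from scipy.spatial.transform import Rotation as R
def tip():
    s=ctrl.sense(); q=s["ee_rot"]; r=R.from_quat([q[1],q[2],q[3],q[0]])
    print("t",round(s["time_s"],2),"tcp",s["eef_pos"].round(1),"tip",(s["eef_pos"]+r.apply([0,0,ctrl.tip_reach])).round(1),"zax",r.apply([0,0,1]).round(4),"yax",r.apply([0,1,0]).round(3),"F",s["force"].round(1),"g",round(s["grip_width"],3),"j",s["joints"].round(2))
E
python3 - <<'E'
from h import *
tip()
E
```

```text
t 3.05 tcp [675.9 -15.7 292.2] tip [675.6 -15.5 118.8] zax [-0.0019  0.0012 -1.    ] yax [ 1.     0.018 -0.002] F [-0.5 -0.1  0.2] g 0.003 j [-0.2   0.74  1.12  0.    1.28 -0.21]
```

Emit:
drive_tool --rows '[[[0,0,-0.08,0,0,0],[0,0,-0.13,0,0,0],[0,0,-0.16,0,0,0],[0,0,-0.19,0,0,0],[0,0,-0.22,0,0,0],[0,0,-0.25,0,0,0],[0,0,-0.28,0,0,0],[0,0,-0.31,0,0,0],[0,0,-0.34,0,0,0],[0,0,-0.37,0,0,0]]]'

```text
time_s: 4.3
eef_pos: [675.8, -15.7, 256.2]
ee_rot: [-0.001, 0.701, 0.714, -0.0]
force: [-5.2, 1.0, 7.6]
grip_width: 0.001
```

Emit:
drive_tool --rows '[[[0,0,-0.03,0,0,0],[0,0,-0.06,0,0,0],[0,0,-0.08,0,0,0],[0,0,-0.08,0,0,0],[0,0,-0.08,0,0,0]]]'

```text
time_s: 4.92
eef_pos: [675.8, -15.6, 249.1]
ee_rot: [-0.001, 0.7, 0.714, -0.0]
force: [-4.1, 0.4, 7.7]
grip_width: -0.001
```

```bash
python3 - <<'E'
from h import *
tip()
for n in ["top","scene"]:
    im=viewer.capture(n)[:,:,::-1].copy(); cv2.imwrite(f"pics/{n}2.png",im)
    b=(220,120,320,220) if n=="top" else (180,150,300,250)
    crop(im,*b,6,f"{n}2c.png")
E
```

```text
t 4.92 tcp [675.8 -15.6 249.1] tip [675.5 -15.5  75.7] zax [-1.5e-03  8.0e-04 -1.0e+00] yax [ 1.     0.019 -0.002] F [-4.1  0.4  7.7] g -0.001 j [-0.2   0.78  1.16  0.    1.2  -0.21]
```

View pics/scene2c.png

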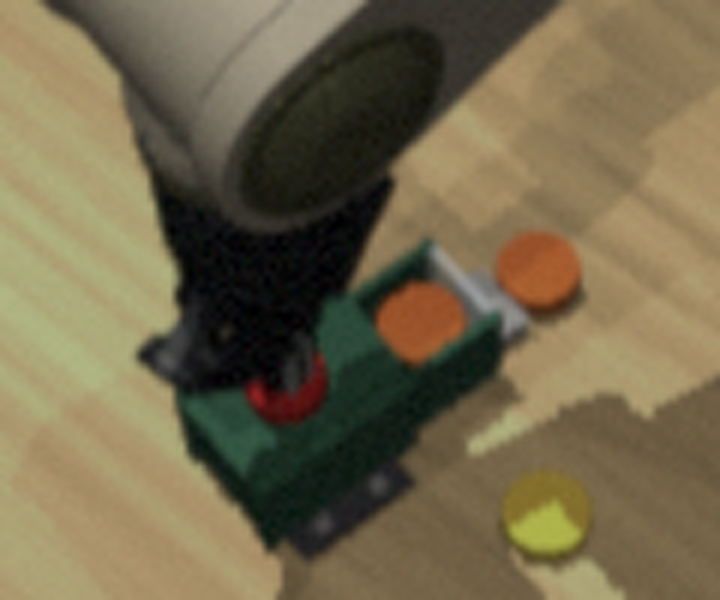

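View pics/top2c.png

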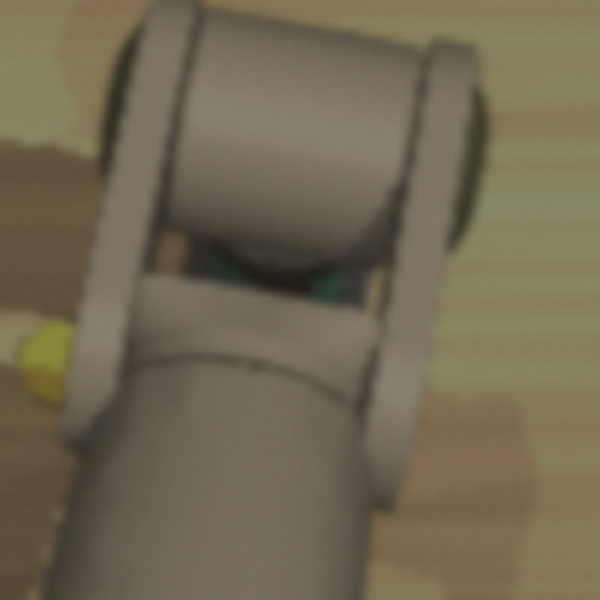

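The scene view shows the blank out in front of the blade, at crop position (538,270). The force is still only 7.7 N, so the plunger isn't at its stop yet. I'll press a few mm further.

Emit:
drive_tool --rows '[[[0,0,-0.02,0,0,0],[0,0,-0.04,0,0,0],[0,0,-0.05,0,0,0],[0,0,-0.05,0,0,0]]]'

```text
time_s: 5.52
eef_pos: [675.8, -15.6, 247.4]
ee_rot: [-0.0, 0.7, 0.714, 0.0]
force: [-10.8, 0.6, 21.6]
grip_width: 0.0
```

The force has risen to 21.6 N with the tip at 74.0 mm, so the plunger is at its stop. Now I'll let it up.

Emit:
drive_tool --rows '[[[0,0,0.06,0,0,0],[0,0,0.12,0,0,0],[0,0,0.2,0,0,0],[0,0,0.28,0,0,0],[0,0,0.36,0,0,0],[0,0,0.5,0,0,0],[0,0,0.8,0,0,0],[0,0,0.9,0,0,0]]]'

```text
time_s: 6.52
eef_pos: [675.9, -15.5, 339.8]
ee_rot: [0.001, 0.7, 0.714, 0.001]
force: [0.5, -0.7, 0.2]
grip_width: 0.002
```

```bash
python3 - <<'E'
from h import *
tip()
for n in ["scene"]:
    im=viewer.capture(n)[:,:,::-1].copy(); cv2.imwrite(f"pics/{n}3.png",im)
    crop(im,180,150,300,250,6,f"{n}3c.png")
E
```

```text
t 6.53 tcp [675.9 -15.5 339.8] tip [676.5 -15.6 166.4] zax [ 3.5e-03 -5.0e-04 -1.0e+00] yax [1.    0.019 0.004] F [ 0.5 -0.7  0.2] g 0.002 j [-0.2   0.7   1.06  0.    1.37 -0.21]
```

View pics/scene3c.png

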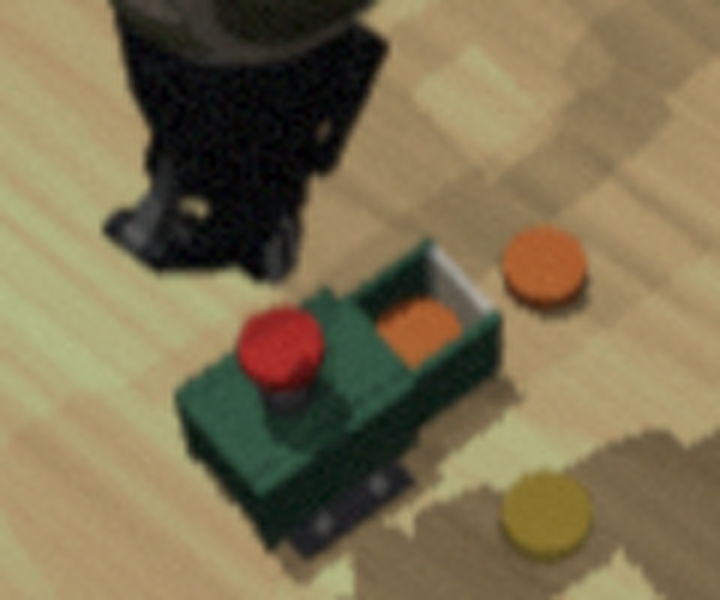

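The plunger is up, the remaining stack has dropped one place, and the blank lies free at crop position (545,262). I'll locate it.

```bash
python3 - <<'E'
from h import *
s=viewer.calibration("scene")
p=ray(s,270.3,193.2,14);print(p)
y=ray(s,180+546/6-.5,150+507/6-.5,14); print(y)
o=np.array([603.9,-3.1]); d=np.array([-.985,.173]);print(o+74*d)
E
```

```text
[532.63730173  10.31159748  14.        ]
[628.15583959  89.3231323   14.        ]
[531.01    9.702]
```

Emit:
drive_tool --rows '[[[-0.35,-0.1,0,0,0,0],[-0.7,-0.2,0,0,0,0],[-0.9,-0.26,0,0,0,0],[-0.9,-0.26,0,0,0,0]]]' --fingers -0.44

```text
time_s: 7.08
eef_pos: [585.2, -41.8, 339.8]
ee_rot: [0.001, 0.701, 0.713, 0.001]
force: [1.0, 0.3, 0.2]
grip_width: 0.28
```

Emit:
drive_tool --rows '[[[-0.3,-0.06,-0.2,0,0,-0.01],[-0.55,-0.06,-0.5,0,0,-0.01],[-0.55,-0.06,-0.8,0,0,-0.01],[-0.55,-0.06,-0.8,0,0,-0.01],[-0.55,-0.06,-0.8,0,0,-0.01]]]'

```text
time_s: 7.7
eef_pos: [531.1, -47.8, 260.6]
ee_rot: [0.002, 0.706, 0.708, 0.001]
force: [-0.5, -0.1, 0.6]
grip_width: 0.275
```

```bash
python3 - <<'E'
from h import *
tip()
c=viewer.calibration("wrist")
np.savez("pics/w4.npz",**c)
im=viewer.capture("wrist")[:,:,::-1].copy(); cv2.imwrite(f"pics/w4.png",im)
E
```

```text
t 7.7 tcp [531.1 -47.8 260.6] tip [531.8 -47.9  87.2] zax [ 4.1e-03 -7.0e-04 -1.0e+00] yax [1.    0.003 0.004] F [-0.5 -0.1  0.6] g 0.275 j [-0.31  0.49  1.65  0.    1.   -0.31]
```

View pics/w4.png

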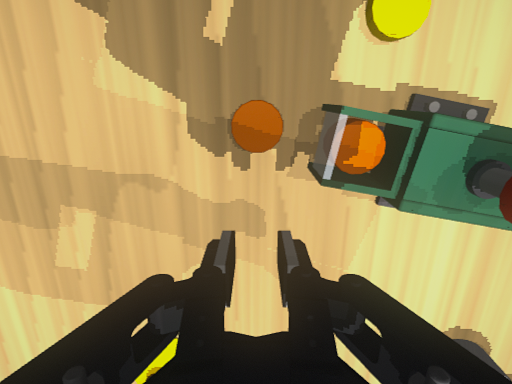

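```bash
python3 - <<'E'
from h import *
c=dict(np.load("pics/w4.npz"))
print(ray(c,257,126,14),ray(c,235,232,88),ray(c,279,232,88),proj(c,[531.8,-47.9,87]))
print(ray(c,323,105,52),ray(c,310,168,52))
E
```

```text
[532.37462021  10.46880581  14.        ] [519.80622463 -40.55848947  88.        ] [544.36055121 -40.51464292  88.        ] [256.43427243 242.87945463]
[572.03940284  26.64313773  52.        ] [566.64020543 -12.58328281  52.        ]
```

Emit:
drive_tool --rows '[[[0,0,-0.3,0,0,0],[0,0,-0.6,0,0,0],[0,0,-0.75,0,0,0],[0,0,-0.83,0,0,0],[0,0,-0.83,0,0,0],[0,0,-0.83,0,0,0]]]'

```text
time_s: 8.5
eef_pos: [531.3, -47.9, 178.8]
ee_rot: [0.003, 0.706, 0.708, 0.002]
force: [0.4, -0.2, -0.0]
grip_width: 0.281
```

```bash
python3 - <<'E'
from h import *
tip()
c=viewer.calibration("wrist")
np.savez("pics/w5.npz",**c)
im=viewer.capture("wrist")[:,:,::-1].copy(); cv2.imwrite(f"pics/w5.png",im)
E
```

```text
t 8.5 tcp [531.3 -47.9 178.8] tip [532.4 -48.1   5.4] zax [ 0.0063 -0.0014 -1.    ] yax [1.    0.003 0.006] F [ 0.4 -0.2 -0. ] g 0.281 j [-0.31  0.62  1.7   0.    0.82 -0.31]
```

View pics/w5.png

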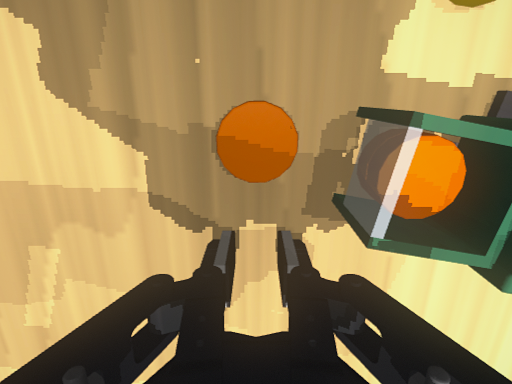

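Emit:
drive_tool --rows '[[[0,0.1,-0.02,0,0,0],[0,0.2,-0.02,0,0,0],[0,0.27,-0.02,0,0,0],[0,0.32,-0.02,0,0,0],[0,0.37,-0.02,0,0,0],[0,0.44,-0.02,0,0,0],[0,0.52,-0.02,0,0,0],[0,0.6,-0.02,0,0,0],[0,0.68,-0.02,0,0,0],[0,0.74,-0.02,0,0,0]]]'

```text
time_s: 9.8
eef_pos: [531.2, 26.8, 176.7]
ee_rot: [0.003, 0.706, 0.708, 0.002]
force: [-0.2, -0.5, 0.7]
grip_width: 0.284
```

```bash
python3 - <<'E'
from h import *
tip()
c=viewer.calibration("wrist")
np.savez("pics/w6.npz",**c)
im=viewer.capture("wrist")[:,:,::-1].copy(); cv2.imwrite(f"pics/w6.png",im)
E
```

```text
t 9.8 tcp [531.2  26.8 176.7] tip [532.3  26.5   3.3] zax [ 0.0061 -0.0014 -1.    ] yax [1.    0.003 0.006] F [-0.2 -0.5  0.7] g 0.284 j [-0.17  0.62  1.7  -0.    0.81 -0.17]
```

View pics/w6.png

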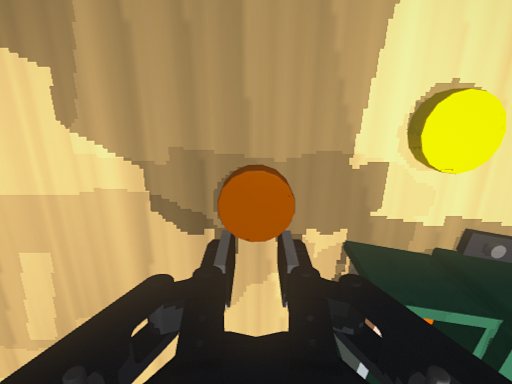

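Emit:
drive_tool --rows '[[[0,0.07,0,0,0,0],[0,0.15,0,0,0,0],[0,0.23,0,0,0,0],[0,0.31,0,0,0,0],[0,0.39,0,0,0,0],[0,0.45,0,0,0,0],[0,0.45,0,0,0,0]]]'

```text
time_s: 10.72
eef_pos: [531.1, 72.6, 176.6]
ee_rot: [0.002, 0.706, 0.708, 0.002]
force: [-0.4, -0.7, -0.7]
grip_width: 0.283
```

```bash
python3 - <<'E'
from h import *
c=dict(np.load("pics/w6.npz")); print(ray(c,257,201,14))
tip()
c=viewer.calibration("wrist")
np.savez("pics/w7.npz",**c)
im=viewer.capture("wrist")[:,:,::-1].copy(); cv2.imwrite(f"pics/w7.png",im)
E
```

```text
[532.37217551  56.08303475  14.        ]
t 10.72 tcp [531.1  72.6 176.6] tip [532.2  72.4   3.2] zax [ 0.0059 -0.0011 -1.    ] yax [1.    0.004 0.006] F [-0.4 -0.7 -0.7] g 0.283 j [-0.08  0.63  1.69 -0.    0.82 -0.09]
```

View pics/w7.png

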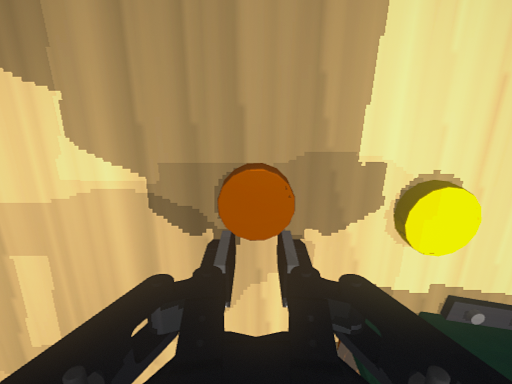

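Emit:
drive_tool --rows '[[[0,-0.12,0,0,0,0],[0,-0.22,0,0,0,0],[0.08,-0.22,0,0,0,0.1],[0.16,-0.18,0,0,0,0.2],[0.23,-0.1,0,0,0,0.3],[0.235,-0.05,0,0,0,0.38],[0.235,-0.05,0,0,0,0.38],[0.235,-0.05,0,0,0,0.38]]]'

```text
time_s: 11.78
eef_pos: [554.6, 66.7, 176.6]
ee_rot: [0.002, 0.468, 0.884, 0.002]
force: [-0.1, -0.1, -1.0]
grip_width: 0.279
```

```bash
python3 - <<'E'
from h import *
tip()
c=viewer.calibration("wrist")
np.savez("pics/w8.npz",**c)
im=viewer.capture("wrist")[:,:,::-1].copy(); cv2.imwrite(f"pics/w8.png",im)
E
```

```text
t 11.78 tcp [554.6  66.7 176.6] tip [555.6  67.1   3.2] zax [ 0.0055  0.0023 -1.    ] yax [0.827 0.563 0.006] F [-0.1 -0.1 -1. ] g 0.279 j [-0.09  0.66  1.62  0.    0.86 -0.69]
```

View pics/w8.png

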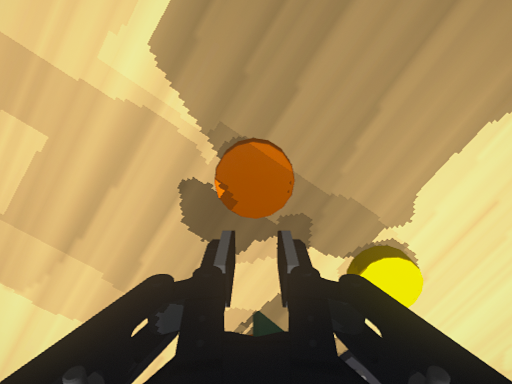

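Emit:
drive_tool --rows '[[[-0.05,0.07,0,0,0,0],[-0.08,0.12,0,0,0,0],[-0.12,0.18,0,0,0,0],[-0.17,0.25,0,0,0,0],[-0.23,0.34,0,0,0,0],[-0.29,0.42,0,0,0,0],[-0.34,0.5,0,0,0,0],[-0.4,0.59,0,0,0,0],[-0.45,0.66,0,0,0,0],[-0.5,0.735,0,0,0,0]]]'

```text
time_s: 13.08
eef_pos: [504.3, 140.8, 176.7]
ee_rot: [0.002, 0.467, 0.884, 0.002]
force: [-0.5, 0.4, 0.2]
grip_width: 0.279
```

```bash
python3 - <<'E'
from h import *
c=dict(np.load("pics/w8.npz")); print(ray(c,255,177.5,14))
tip()
c=viewer.calibration("wrist")
np.savez("pics/w9.npz",**c)
im=viewer.capture("wrist")[:,:,::-1].copy(); cv2.imwrite(f"pics/w9.png",im)
E
```

```text
[530.78013694 101.21074964  14.        ]
t 13.07 tcp [504.3 140.8 176.7] tip [505.3 141.2   3.3] zax [ 0.0056  0.0023 -1.    ] yax [0.826 0.563 0.006] F [-0.5  0.4  0.2] g 0.279 j [ 0.05  0.61  1.73  0.    0.8  -0.55]
```

View pics/w9.png

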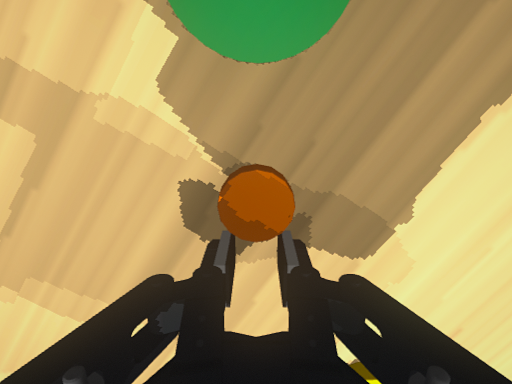

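Emit:
drive_tool --rows '[[[-0.05,0.075,0,0,0,0],[-0.11,0.16,0,0,0,0],[-0.17,0.25,0,0,0,0],[-0.23,0.335,0,0,0,0],[-0.29,0.42,0,0,0,0],[-0.34,0.5,0,0,0,0],[-0.4,0.59,0,0,0,0],[-0.45,0.66,0,0,0,0],[-0.5,0.735,0,0,0,0],[-0.5,0.735,0,0,0,0]]]'

```text
time_s: 14.38
eef_pos: [453.4, 215.4, 176.5]
ee_rot: [0.001, 0.467, 0.884, 0.002]
force: [-0.0, 0.5, 0.2]
grip_width: 0.278
```

```bash
python3 - <<'E'
from h import *
tip()
c=viewer.calibration("wrist")
np.savez("pics/w10.npz",**c)
im=viewer.capture("wrist")[:,:,::-1].copy(); cv2.imwrite(f"pics/w10.png",im)
E
```

```text
t 14.38 tcp [453.4 215.4 176.5] tip [454.3 215.9   3.1] zax [ 0.0047  0.0026 -1.    ] yax [0.826 0.564 0.005] F [-0.   0.5  0.2] g 0.278 j [ 0.21  0.57  1.79  0.    0.77 -0.39]
```

View pics/w10.png

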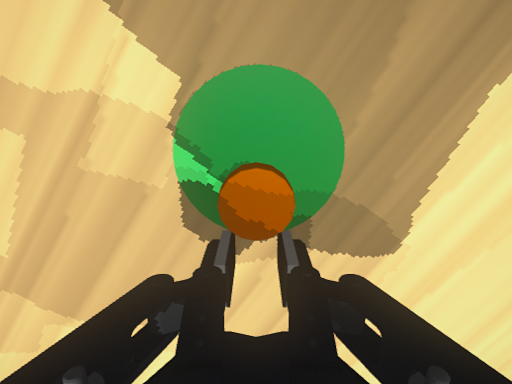

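```bash
python3 - <<'E'
from h import *
c=dict(np.load("pics/w10.npz")); im=cv2.imread("pics/w10.png")
m=cv2.inRange(cv2.cvtColor(im,cv2.COLOR_BGR2HSV),(55,100,60),(85,255,255))
cn=max(cv2.findContours(m,cv2.RETR_EXTERNAL,cv2.CHAIN_APPROX_NONE)[0],key=cv2.contourArea)[:,0]
w=np.array([ray(c,*p,0)[:2] for p in cn if p[1]<185],np.float32)
(e,ax,a)=cv2.fitEllipse(w); print("green",e,ax)
b=ray(c,256.5,202,14);print(b, np.array(e)-b[:2])
E
```

```text
green (418.9197692871094, 268.5458679199219) (58.35492706298828, 95.58290100097656)
[437.17175612 239.83380093  14.        ] [-18.25198683  28.71206699]
```

```bash
python3 - <<'E'
from h import *
c=dict(np.load("pics/w10.npz")); im=cv2.imread("pics/w10.png")
m=cv2.inRange(cv2.cvtColor(im,cv2.COLOR_BGR2HSV),(50,80,40),(90,255,255))
cn=max(cv2.findContours(m,cv2.RETR_EXTERNAL,cv2.CHAIN_APPROX_NONE)[0],key=cv2.contourArea)
h=cv2.convexHull(cn)[:,0]; 
w=np.array([ray(c,*p,0)[:2] for p in h if p[1]<160],np.float32)
print(len(w),cv2.minEnclosingCircle(w))
from scipy.optimize import least_squares
r=least_squares(lambda q:np.hypot(w[:,0]-q[0],w[:,1]-q[1])-q[2],[426,258,45]);print(r.x,np.abs(r.fun).max())
E
```

```text
32 ((423.45318603515625, 260.62811279296875), 44.50652313232422)
[426.85728968 256.81766292  44.85091197] 0.12590113167935613
```

Emit:
drive_tool --rows '[[[-0.03,0.04,0,0,0,0],[-0.06,0.09,0,0,0,0],[-0.08,0.13,0,0,0,0],[-0.105,0.168,0,0,0,0],[-0.105,0.168,0,0,0,0],[-0.105,0.168,0,0,0,0]]]'

```text
time_s: 15.18
eef_pos: [443.2, 231.9, 176.6]
ee_rot: [0.002, 0.467, 0.884, 0.002]
force: [-0.3, -0.5, -0.1]
grip_width: 0.283
```

Emit:
drive_tool --rows '[[[0.05,-0.07,0,0,0,0],[0.12,-0.18,0,0,0,0],[0.2,-0.3,0.02,0,0,0],[0.23,-0.34,0.3,0,0,0],[0.23,-0.34,0.6,0,0,0],[0.23,-0.34,0.9,0,0,0],[0.23,-0.34,0.9,0,0,0]]]'

```text
time_s: 16.05
eef_pos: [467.0, 197.2, 268.5]
ee_rot: [0.003, 0.467, 0.884, 0.004]
force: [-0.4, -0.0, 0.8]
grip_width: 0.283
```

```bash
python3 - <<'E'
from h import *
tip()
c=viewer.calibration("wrist")
np.savez("pics/w11.npz",**c)
for n in ["wrist","scene","top"]:
  im=viewer.capture(n)[:,:,::-1].copy(); cv2.imwrite(f"pics/{n}11.png",im)
E
```

```text
t 16.05 tcp [467.  197.2 268.5] tip [468.5 197.8  95.1] zax [ 0.0091  0.0032 -1.    ] yax [0.826 0.563 0.009] F [-0.4 -0.   0.8] g 0.283 j [ 0.17  0.43  1.72  0.    0.98 -0.43]
```

View pics/wrist11.png

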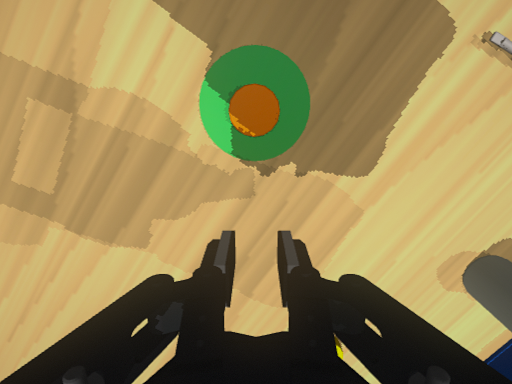

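View pics/scene11.png

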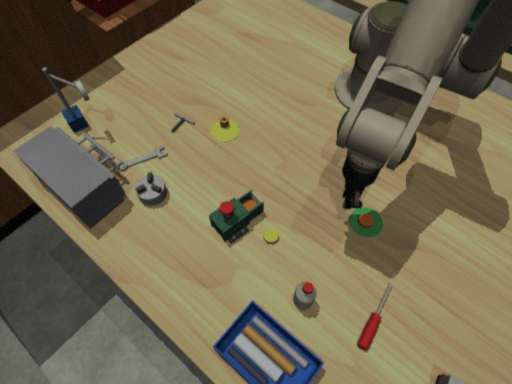

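The blank lies centred in the green circle: blank at (254,110) and circle at (255,103) in the wrist view. The scene view shows everything else where it was and the plunger up. I'll raise the arm clear, then hand in.

Emit:
drive_tool --rows '[[[0,0,0.4,0,0,0],[0,0,0.8,0,0,0],[0,0,0.9,0,0,0],[0,0,0.9,0,0,0],[0,0,0.9,0,0,0]]]'

```text
time_s: 16.82
eef_pos: [466.1, 197.4, 354.1]
ee_rot: [-0.0, 0.467, 0.884, 0.001]
force: [0.2, -0.2, -0.5]
grip_width: 0.281
```

```bash
python3 - <<'E'
from h import *
tip()
c=viewer.calibration("wrist"); im=viewer.capture("wrist")[:,:,::-1].copy(); cv2.imwrite("pics/w12.png",im)
hs=cv2.cvtColor(im,cv2.COLOR_BGR2HSV)
def big(m): return max(cv2.findContours(m,0,cv2.CHAIN_APPROX_NONE)[0],key=cv2.contourArea)
g=big(cv2.inRange(hs,(50,80,40),(90,255,255))); o=big(cv2.inRange(hs,(5,150,60),(16,255,255)))
for n,k,z in(("g",g,0),("o",o,14)):
    w=np.array([ray(c,*p,z)[:2] for p in cv2.convexHull(k)[:,0]],np.float32); print(n,cv2.minEnclosingCircle(w))
print(ctrl.finish_job())
E
```

```text
t 16.82 tcp [466.1 197.4 354.1] tip [466.1 197.7 180.7] zax [ 5.0e-04  1.7e-03 -1.0e+00] yax [0.826 0.563 0.001] F [ 0.2 -0.2 -0.5] g 0.281 j [ 0.17  0.32  1.63  0.    1.19 -0.43]
g ((426.6758117675781, 256.9391784667969), 44.81881332397461)
o ((428.4554748535156, 255.083251953125), 19.044225692749023)
the job is handed in; nothing more can be done
None
```

The job is done and handed in at about 17 s of the 64 s allowed; the hand-in itself reports no verdict.

- **Press:** I pressed the plunger once with shut fingers, down to its stop. The fingertips reached 74.0 mm above the bench and the force rose to about 22 N. I then let it up slowly, and one blank came out.
- **Push:** I pushed that blank with two partly opened fingertips, first sideways clear of the dispenser and then straight into the green circle. It was never gripped or lifted.

My last checks agreed with each other:

- **Blank position:** It lies about 2.6 mm from the circle's centre. That leaves roughly 22 mm between the edge of the blank and the edge of the circle.
- **Other objects:** The scene picture shows the plunger up and blanks still in the magazine. The yellow disc, bush, oil bottle and tools look unmoved.
- **Robot:** The fingertips are about 180 mm above the bench with the force near zero, touching nothing.

The overhead and scene cameras disagreed by up to about 4 mm on the first position readings. I used averages and then the wrist camera, and nothing failed.

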